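Lock the wax pot in its stand, then unscrew its cap and hold it off

ROBOT

A 6-joint arm with a two-finger parallel gripper is mounted at the origin on the work surface. World frame = base frame: x ahead of the robot, y to its left, z up, the work surface at z = 0. Lengths are in mm, angles in rad, forces in N, time in s.
With the tool pointing down it reaches from about 350 to 775 mm from the base axis. Payload 7.3 kg.
Tool frame: the origin (TCP) lies between the finger pads; the fingertips stand 17 mm ahead of it and the grasp point (between the pads) lies 2 mm behind it; z points along the fingers, y is the direction in which the jaws open and shut (so a half turn about z gives the same grasp; the last joint's range is limited). The gripper opens to 92 mm and grips with 3 to 60 N. Pads are 19 mm wide; open, the fingers measure 130 mm over their backs; the gripper's body (75 mm by 190 mm) begins 47 mm behind the grasp point.
Start: joints at [-1.273, 0.342, 1.524, -0, 1.275, -0.146], TCP at [225.445, -474.15, 243.741] pointing down, gripper open.
Joint ranges: [-2.53, 2.53], [-0.77, 2.02], [0.04, 2.7], [-1, 4.14], [0.28, 2.66], [-3.11, 3.11]. Speed limits (rad/s): [2.57, 2.57, 3.14, 3.14, 3.14, 3.14].

INTERFACE

Orientations are given as [roll, pitch, yaw] about the fixed x, y, z axes, in that order (R = Rz(yaw) Ry(pitch) Rx(roll)).
In Python, from plant import get_obs, capture, get_calibration, close_job gives the robot as it stands.
- The arm moves only by the tool carry_out, never from a script. Its argument "moves" is one flat list of numbers, 7 for each row, row after row: the shift along the tool's x, y, z normalised to -1 to 1, where 1 is 40 cm, then the turn, a rotation vector about the tool's x, y, z normalised to -1 to 1, where 1 is 30 degrees, then the opening, from 0 (shut) to 1 (fully open). A call has exactly 8 rows; each row is the pose to reach, as a shift and turn from the pose measured when the call began, along the tool's axes at that moment; what a row does not reach only later rows make up. A row lasts 1/10 s, in which the tool goes at most 50 mm and 8.59 degrees, less where a joint would pass 70% of its speed; a pose out of reach is approached as far as the arm can. A call with a number of a shift or a turn outside -1 to 1 is refused whole. A call with a gripper value outside its range is refused whole. The fingers move at their own pace and stop on an object; the grip force is fixed at half the most. Time passes only in rows, so rows that repeat a pose let the fingers close, or fill a call up. It gives the time, the measured TCP pose, the force and the opening at its end, in the units of the state.
- get_obs(): the state, without advancing time (a new reading comes with each control period).
- capture(name): name is "scene" or "top"; returns the picture (480x640x3 uint8, red, green, blue); there is no depth.
- get_calibration(name): a dict with "vfov" (degrees; the focal length in pixels is half the picture's height over the tangent of half this angle, whatever the lens; pixels are square), "cx", "cy" (the principal point, pixels), "cam_to_world" (4x4, takes a point from camera to world coordinates). Camera axes: x right, y up, looking along -z (the intrinsics and any distortion apply to the point x, -y, -z); pixel columns grow to the right and rows downward; lengths in mm; the calibration is good to about 2 mm. A picture is of the moment at which its call begins. get_calibration takes no time and is no camera call.
- close_job(): hands the job in, once; it reports no verdict.
The state is a dict: "time": time; "joint_positions": joint angles; "dq": joint speeds; "tau": joint torques, N m; "tool_pos": TCP position; "tcp_rot": TCP orientation; "contact_force": force on the tool from outside, world axes, zero at the start; "moment": the same for the moment, N m; "grip_width": finger opening in mm.
Only numpy, scipy, OpenCV 4.12 (cv2) and the standard library are available. Lean on these libraries where they do the work, as an engineer would, in place of code of your own. Each camera call takes 0.05 s, during which the arm holds its last target.

TASK

On the jeweller's bench, swing the yellow gate latch of the wax pot's stand fully shut, into its catch, so the pot is locked in. Then take off the pot's black screw cap: nobody knows whether its thread is right- or left-handed, so try to loosen it both ways, turn it about a quarter turn (80 degrees) the way that gives until it is free, and only then lift it. Finish still gripping the cap, holding it roughly level and still, about 8 cm higher than where it sat, with the latch left shut and the other things on the bench left where they are.

Things in the scene. Friction and masses are not known exactly. Their poses are not given: they have to be found in the camera images.
- stand: Fixed grey stand: plate 225 x 170 x 12 mm carrying an aluminium pot, 84 mm across, its shoulder 78 mm above the table; behind it a blue heater housing 60 mm deep, 120 wide, 115 high, its near face 78 mm from the pot's axis. Origin: on the pot's axis at table height; x points from pot to housing, y to its left, z up. The latch is on the -x side.
- latch (a joint): Angle (rad) of the yellow gate latch about its upright hinge. 0 = shut: the bar lies along the stand's -y, its tip in the catch, against a stop. Grows as the bar swings out (towards the stand's -x, clockwise from above), to 1.7 at most. Stays where it is left; friction under 1 N at the knob.
- latch_hinge (a point): Point on the latch's upright hinge axis, level with the grip height of the knob (75 mm above the table); it is 67 mm to -x and 50 mm to +y of the stand's origin. Fixed to the stand.
- latch_knob (a point): The latch's red upright round pin, 16 mm in diameter, free from 50 mm to 95 mm above the table, 95 mm from the hinge axis. The point is on its axis, 75 mm above the table. The pin can be pinched from above and led round in an arc, or pushed sideways.
- cap_center (a point): Centre of the loose black ribbed round screw cap: 52 mm across, 35 mm high, about 0.12 kg. At the start its rim sits on the pot's shoulder, 78 mm above the table, its centre at 95.5 mm, its top at 113 mm. A white line on its top points along its own x axis; at the start that is the stand's x axis within 0.04 rad.
- cap: The same cap; origin at the centre of its rim, z up. Coarse thread of hidden hand, which differs from run to run. The tightening way it turns at most about 0.12 rad, then is blocked and fingers slip round it. The other way it turns easily; turned 1.0 to 2.3 rad (best 1.4) it can be lifted straight off; before that it is held down with 1 to 3 mm of play. It need not rise as it turns.
- pot_mouth (a point): Centre of the top of the pot's brass neck, 104 mm above the table; fixed. The neck stands 26 mm above the shoulder. The cap covers it at the start.
- tray: Square steel tray 130 mm wide, 14 mm high; origin under its centre. Leave it alone.
- candle: Tea light, 39 mm across, 16 mm high, standing in the tray; origin under its centre. Leave it alone.
- mandrel: Upright brown cylinder with a steel foot, 52 mm across, 130 mm high; origin under its centre. Leave it alone.
- wax_ring: Blue wax ring lying flat, 26 mm across, 8 mm high, close to the +y side of the stand; origin under its centre. Leave it alone.
- wax_block: Blue wax block 55 x 30 x 20 mm, close to the -y side of the stand; origin under its centre. Leave it alone.
- bead_jar: Small amber jar with a white lid, 56 mm across, 65 mm high; origin under its centre. Leave it alone.
- carver: Steel wax carver lying flat, about 160 mm long, 9 mm thick; origin under its handle, 50 mm from its butt. Leave it alone.
There are look-alikes about, which are no part of the job. Of the things that look like the cap, the smallest one is meant.

How it is judged:
By the outcome, as a careful person would: the job done as asked, in the order asked, and still so for the second after the job is handed in, while the arm keeps its last pose, push and grip.
It also fails if it takes over 61 s, if anything falls off the work surface, if the arm or the gripper's body presses on something with over 40 N, if the wrist force passes 120 N, or if a joint passes its speed limit or range.

## Working session

There is one attempt and no reset: what is moved stays moved. The work goes in short steps, Python scripts to look and compute and a tool call to move; the robot and the scene stay as the last step left them, time stands still between calls to the robot, and variables do not carry over. Pictures are saved under pics/ and viewed, and the job is handed in when it is done.

Besides the shell and the picture viewer there is one more tool, called by a JSON object that holds its "name" and its "arguments". carry_out: Moves the arm, as the interface text tells. Scaled input: -1 to 1 covers 40 cm each way for a shift and 30 degrees each way for a turn. Its arguments: {"type":"object","properties":{"moves":{"type":"array","items":{"type":"number"}}},"required":["moves"]}

```bash
ls; mkdir -p pics
python3 - <<'E'
from plant import *
import cv2
print(get_obs())
for n in ("scene","top"):
    print(n,get_calibration(n))
    cv2.imwrite(f"pics/{n}0.png",capture(n)[:,:,::-1])
E
```

```text
pics
{'time': 0.0, 'joint_positions': array([-1.27300190e+00,  3.42740336e-01,  1.52504856e+00, -1.26610650e-05,
        1.27542034e+00, -1.45999165e-01]), 'dq': array([-3.76576724e-05,  1.54207018e-03,  2.46336559e-04, -8.50928182e-04,
       -8.62216247e-04,  2.28842276e-04]), 'tau': array([-8.55246071e-04, -4.31249285e+01, -2.44217134e+01,  7.16789486e-02,
        5.60505164e-02, -1.33373201e-04]), 'tool_pos': array([ 225.31635354, -473.74584289,  243.02480747]), 'tcp_rot': array([-3.13999150e+00, -2.23205018e-04,  4.43797109e-01]), 'contact_force': array([-0.42151568,  0.54149718, -0.60823656]), 'moment': array([-3.45464311e-02, -8.29724873e-05,  1.58546910e-02]), 'grip_width': 91.56581558219827}
scene {'vfov': 43.922600413689, 'cx': 316.96506056616295, 'cy': 235.11675116345376, 'cam_to_world': array([[ 8.67028285e-01, -2.85365814e-01,  4.08446207e-01,
         1.06894499e+03],
       [ 4.97918953e-01,  5.26507733e-01, -6.89105451e-01,
        -8.74941959e+02],
       [-1.84029488e-02,  8.00847026e-01,  5.98586145e-01,
         8.18863401e+02],
       [ 0.00000000e+00,  0.00000000e+00,  0.00000000e+00,
         1.00000000e+00]])}
top {'vfov': 49.12797369539116, 'cx': 323.33435318810217, 'cy': 241.763569714779, 'cam_to_world': array([[-2.13108456e-02,  9.96378716e-01, -8.23122186e-02,
         4.67313444e+02],
       [-9.99735053e-01, -2.05213396e-02,  1.04258327e-02,
         1.54764440e+01],
       [ 8.69892086e-03,  8.25125935e-02,  9.96552056e-01,
         1.38372733e+03],
       [ 0.00000000e+00,  0.00000000e+00,  0.00000000e+00,
         1.00000000e+00]])}
```

View pics/scene0.png

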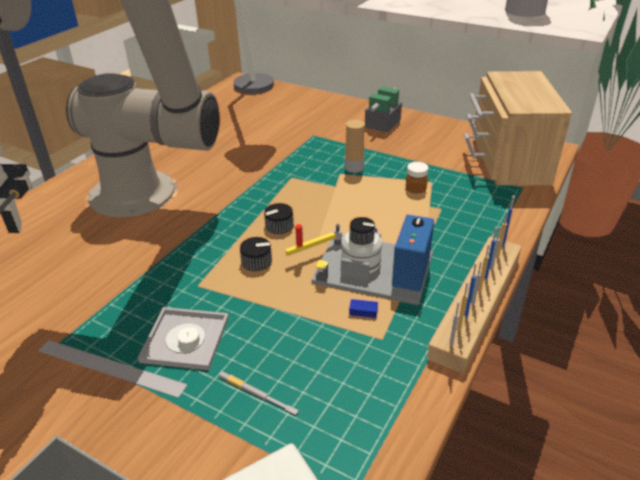

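View pics/top0.png

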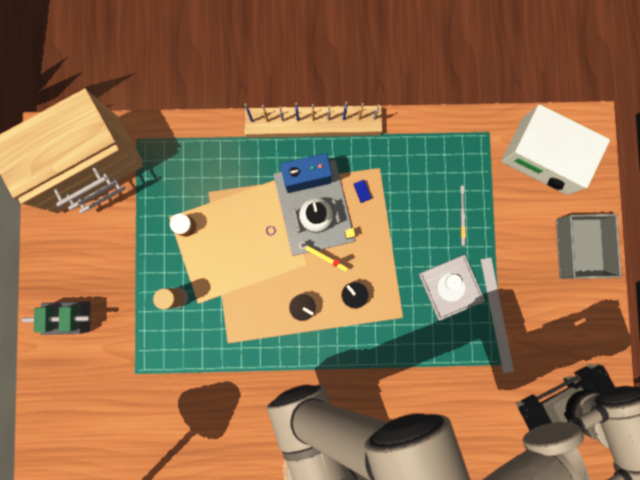

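The scene picture shows the candidates for the cap: the one on the pot at scene (362,226) / top (316,212), and loose black look-alikes at top (355,295) and (303,306). The red knob is at top (336,263) and scene (299,235). The yellow catch is at top (350,233).

```bash
cat > h.py <<'E'
import numpy as np, cv2
from plant import *
def cal(n):
    c=get_calibration(n); f=240/np.tan(np.radians(c['vfov']/2)); return c,f,np.array(c['cam_to_world'])
def ray(n,u,v):
    c,f,T=cal(n); d=T[:3,:3]@np.array([(u-c['cx'])/f,-(v-c['cy'])/f,-1]); return T[:3,3],d/np.linalg.norm(d)
def onz(n,u,v,z):
    o,d=ray(n,u,v); return o+d*(z-o[2])/d[2]
def proj(n,p):
    c,f,T=cal(n); q=T[:3,:3].T@(np.array(p,float)-T[:3,3]); return c['cx']+f*q[0]/-q[2], c['cy']-f*q[1]/-q[2]
def two(a,b):
    (o1,d1),(o2,d2)=ray('top',*a),ray('scene',*b)
    s=np.linalg.lstsq(np.c_[d1,-d2],o2-o1,rcond=None)[0]
    p,q=o1+s[0]*d1,o2+s[1]*d2; return (p+q)/2,np.linalg.norm(p-q)
E
python3 - <<'E'
from h import *
t=cv2.imread('pics/top0.png'); s=cv2.imread('pics/scene0.png')
a=cv2.resize(t[150:315,250:400],None,fx=4.6,fy=3.6*4.6/4.6 if 0 else 3.6,interpolation=cv2.INTER_CUBIC)
a=cv2.resize(t[150:320,250:410],None,fx=3.5,fy=3.5,interpolation=cv2.INTER_CUBIC)
b=cv2.resize(s[190:330,230:450],None,fx=3.5,fy=3.5,interpolation=cv2.INTER_CUBIC)
cv2.imwrite('pics/ct.png',a);cv2.imwrite('pics/cs.png',b)
for n,im in(('top',t),('scene',s)):
    h=cv2.cvtColor(im,cv2.COLOR_BGR2HSV)
    for nm,lo,hi in(('red',(0,180,90),(5,255,255)),('red2',(174,180,90),(180,255,255)),('yel',(22,170,120),(34,255,255)),('blue',(108,150,40),(125,255,255))):
        m=cv2.inRange(h,lo,hi); k,l,st,ce=cv2.connectedComponentsWithStats(m)
        for i in range(1,k):
            if st[i,4]>12: print(n,nm,st[i],ce[i].round(1))
E
```

```text
top red [334 259   5   7  24] [335.8 261.9]
top blue [324 173   7   5  17] [327.5 175. ]
top blue [314 177  15   8  44] [320.6 180.5]
top blue [291 181  22   9  73] [300.5 185.1]
top blue [355 181  16  21 200] [362.3 190.8]
scene red [296 225   6  21 100] [298.8 234.4]
scene yel [286 234  49  21 244] [309.7 243.8]
scene yel [317 262   6   5  18] [319.8 264.4]
scene blue [ 11   0  66  47 962] [45.2 20.4]
scene blue [490 247   3  11  14] [490.9 252.1]
scene blue [466 295   5  18  20] [468.2 302.9]
scene blue [350 301  27  16 351] [363.3 308.1]
```

View pics/ct.png

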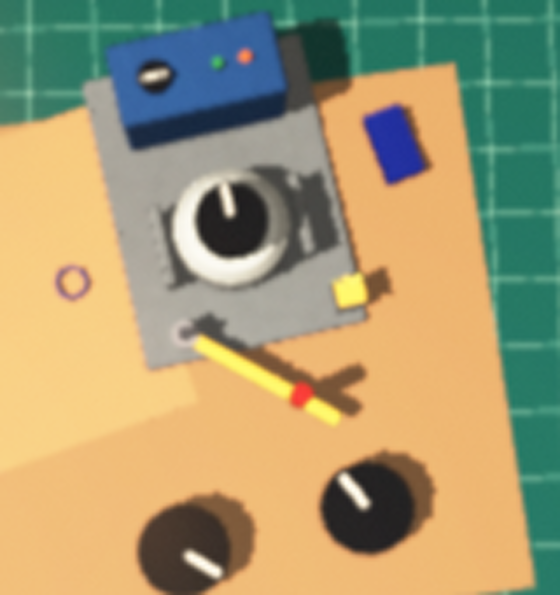

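View pics/cs.png

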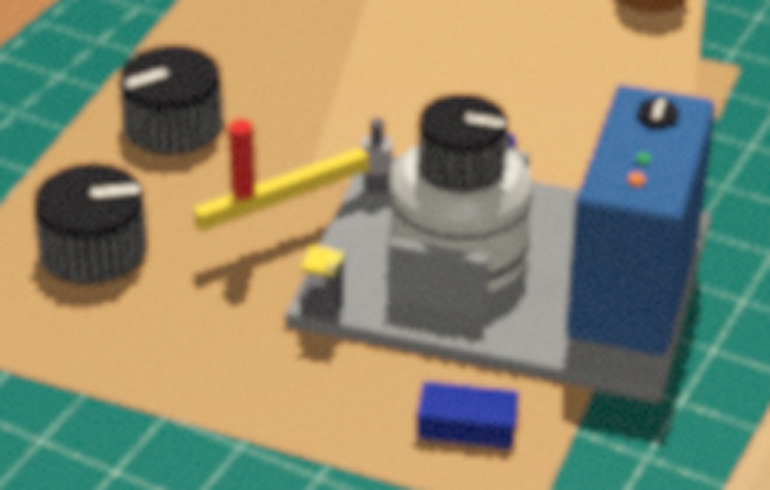

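Run:
```python
from h import *
C=lambda u,v:(250+u/3.5,150+v/3.5); S=lambda u,v:(230+u/3.5,190+v/3.5)
print('cap',onz('top',*C(232,218),113),onz('scene',*S(463,115),113),two(C(232,218),S(463,115)))
print('knob',onz('top',*C(301,395),95),onz('scene',*S(240,127),95),two(C(301,395),S(240,127)))
print('hinge',two(C(185,332),S(376,123)))
k=[onz('top',*C(*p),12) for p in((150,369),(367,318),(85,85))]
s=[onz('scene',*S(*p),12) for p in((288,320),(660,395))]
print(k,s)
d=k[0]-k[1];print('y axis yaw', np.degrees(np.arctan2(-d[0],d[1])))
d=k[2]-k[0];print('x axis yaw', np.degrees(np.arctan2(d[1],d[0])))
d=s[1]-s[0];print('x axis yaw', np.degrees(np.arctan2(d[1],d[0])))
# housing front top edge, z=115
a,b=onz('top',*C(130,127),115),onz('top',*C(287,92),115);d=a-b;print(a,b,'y yaw',np.degrees(np.arctan2(-d[0],d[1])))
# white line
a,b=onz('top',*C(230,214),113),onz('top',*C(222,186),113);d=b-a;print('line',np.degrees(np.arctan2(d[1],d[0])))
```

```text
cap [644.76684378  17.83661406 113.        ] [647.59441345  17.67116545 113.        ] (array([645.9582117 ,  18.42477312, 111.79962945]), np.float64(2.341796522685783))
knob [521.16375398 -27.98990348  95.        ] [526.20264537 -33.26790485  95.        ] (array([521.91168109, -27.8035764 ,  89.98399976]), np.float64(1.2900774047029775))
hinge (array([570.42258566,  53.84073458,  57.74059547]), np.float64(0.8806888371135585))
[array([546.41347813,  81.55869307,  12.        ]), array([581.29656419, -81.60205726,  12.        ]), array([762.50492271, 127.13799774,  12.        ])] [array([588.97385378, -88.26911144,  12.        ]), array([803.49244261, -43.26631485,  12.        ])]
y axis yaw 12.067917685939442
x axis yaw 11.910584759753002
x axis yaw 11.847984015475483
[709.97951973  87.75927633 115.        ] [732.62083998 -22.45735544 115.        ] y yaw 11.608527162884174
line 14.667154268222989
```

Of the three black caps, the one on the pot is clearly the smallest, and the close crop confirms it. The stand origin is about (646,18) with yaw about 11.9°. The hinge is about (570,53.5), which agrees with the given offset. The knob is about (522,-28), so the latch is at about 0.74 rad.

```bash
cat >> h.py <<'E'
from scipy.spatial.transform import Rotation as Ro
def plan(x,y,z,yawdeg):
    o=get_obs(); R=Ro.from_euler('xyz',o['tcp_rot']); p=o['tool_pos']
    T=Ro.from_euler('xyz',[np.pi,0,np.radians(yawdeg)])
    s=R.inv().apply(np.array([x,y,z])-p)/400; r=np.degrees((R.inv()*T).as_rotvec())/30
    print('t',round(o['time'],2),'p',p.round(1),'rpy',np.degrees(o['tcp_rot']).round(1),'F',o['contact_force'].round(1),'M',o['moment'].round(2),'w',round(o['grip_width'],1))
    print('  ->',s.round(4),r.round(4))
E
python3 - <<'E'
from h import *
C=lambda u,v:(250+u/3.5,150+v/3.5)
print(onz('top',*C(367,505),40),onz('top',*C(185,550),40))
plan(373,-251,200,42)
plan(522,-28,140,59.5)
E
```

```text
[442.38334092 -76.03154346  40.        ] [412.72001833  56.99240612  40.        ]
t 0.1 p [ 225.3 -473.8  243.1] rpy [-179.9   -0.    25.4] F [ 0.3 -0.6  0.6] M [ 0.   -0.   -0.03] w 91.7
  -> [ 0.5726 -0.3444  0.1084] [-0.0024 -0.0007 -0.5524]
t 0.1 p [ 225.3 -473.8  243.1] rpy [-179.9   -0.    25.4] F [ 0.3 -0.6  0.6] M [ 0.   -0.   -0.03] w 91.7
  -> [ 1.1483 -0.6878  0.259 ] [-2.3000e-03 -1.1000e-03 -1.1357e+00]
```

{"name": "carry_out", "arguments": {"moves": [0.06,-0.035,0.01,0,0,-0.05,0.45,0.15,-0.09,0.02,0,0,-0.13,0.45,0.24,-0.145,0.04,0,0,-0.22,0.45,0.33,-0.2,0.06,0,0,-0.3,0.45,0.42,-0.25,0.08,0,0,-0.4,0.45,0.49,-0.295,0.09,0,0,-0.48,0.45,0.54,-0.325,0.1,0,0,-0.53,0.45,0.57,-0.345,0.105,0,0,-0.55,0.45]}}

```text
time: 0.9
tool_pos: [372.5, -249.3, 200.8]
tcp_rot: [-3.139, -0.001, 0.734]
contact_force: [-0.1, 0.9, 0.5]
grip_width: 41.5
```

```bash
python3 -c "
from h import *
plan(522,-28,140,59.5)"
```

```text
t 0.9 p [ 372.5 -249.3  200.8] rpy [-179.9   -0.    42.1] F [-0.1  0.9  0.5] M [-0.02 -0.1  -0.01] w 41.5
  -> [ 0.648  -0.1598  0.1529] [-0.0046 -0.0022 -0.5806]
```

{"name": "carry_out", "arguments": {"moves": [0.06,-0.015,0.01,0,0,-0.05,0.45,0.16,-0.04,0.03,0,0,-0.14,0.45,0.27,-0.065,0.06,0,0,-0.24,0.45,0.38,-0.095,0.09,0,0,-0.34,0.45,0.49,-0.12,0.11,0,0,-0.44,0.45,0.57,-0.14,0.13,0,0,-0.52,0.45,0.63,-0.155,0.147,0,0,-0.57,0.45,0.648,-0.16,0.153,-0.004,0,-0.58,0.45]}}

```text
time: 1.7
tool_pos: [522.4, -25.9, 138.8]
tcp_rot: [-3.14, -0.001, 1.041]
contact_force: [-0.4, -0.2, -1.0]
grip_width: 41.3
```

```bash
python3 -c "
from h import *
plan(522,-28,78,59.5)
for n in('top','scene'): cv2.imwrite(f'pics/{n}1.png',capture(n)[:,:,::-1])
t=cv2.imread('pics/top1.png')[200:320,260:420];s=cv2.imread('pics/scene1.png')[130:290,220:420]
a=cv2.resize(t,(400,300),interpolation=2);b=cv2.resize(s,(400,320),interpolation=2)[:300]
cv2.imwrite('pics/c1.png',np.hstack([a,b]))"
```

```text
t 1.7 p [522.4 -25.9 138.8] rpy [-1.799e+02 -1.000e-01  5.970e+01] F [-0.4 -0.2 -1. ] M [-0.03 -0.09 -0.04] w 41.3
  -> [-0.0052  0.0021  0.152 ] [-0.0031 -0.0018  0.0054]
```

View pics/c1.png

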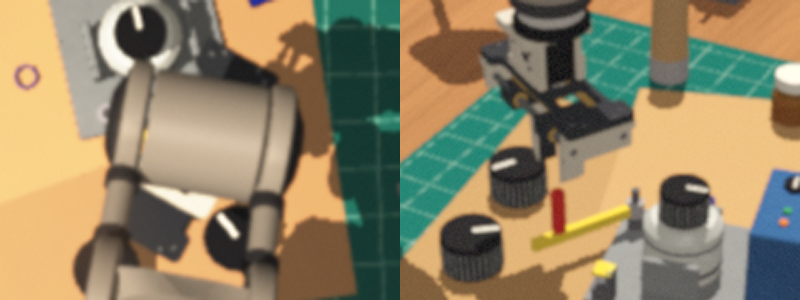

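```bash
python3 -c "
from h import *
o=get_obs();R=Ro.from_euler('xyz',o['tcp_rot']);p=o['tool_pos']
print(p,o['time'])
for q in([0,20.6,17],[0,-20.6,17]):
  u=np.array(proj('scene',p+R.apply(q)));print(u,(u-[220,130])*2+[400,0])
u=np.array(proj('scene',(522,-28,95)));print(u,(u-[220,130])*2+[400,0])
"
```

```text
[521.66624255 -27.28297624 139.26546098] 1.8
[302.49499616 218.3795545 ] [564.98999232 176.759109  ]
[293.02969084 208.59811544] [546.05938168 157.19623089]
[298.16086988 224.41736773] [556.32173975 188.83473546]
```

The crop shows the pin top at (557,190) and the finger tips either side of it, at about (548,157) and (568,177), where projection expects them. Descending.

{"name": "carry_out", "arguments": {"moves": [-0.001,0.001,0.02,0,0,0,0.45,-0.002,0.002,0.05,0,0,0,0.45,-0.002,0.002,0.09,0,0,0,0.45,-0.002,0.002,0.12,0,0,0,0.45,-0.002,0.002,0.145,0,0,0,0.45,-0.002,0.002,0.152,0,0,0,0.45,-0.002,0.002,0.152,0,0,0,0,-0.002,0.002,0.152,0,0,0,0]}}

```text
time: 2.6
tool_pos: [522.2, -28.4, 78.8]
tcp_rot: [-3.141, -0.001, 1.039]
contact_force: [0.6, -0.7, 0.3]
grip_width: 29.8
```

```bash
python3 -c "
from h import *
plan(522,-28,78,59.5)
cv2.imwrite('pics/s2.png',cv2.resize(capture('scene')[130:290,220:420,::-1],(800,600),interpolation=2))
"
```

```text
t 2.6 p [522.2 -28.4  78.8] rpy [-180.    -0.    59.6] F [ 0.6 -0.7  0.3] M [-0.01 -0.01  0.02] w 29.8
  -> [ 0.0006 -0.001   0.0021] [-0.0014 -0.0014  0.002 ]
```

View pics/s2.png

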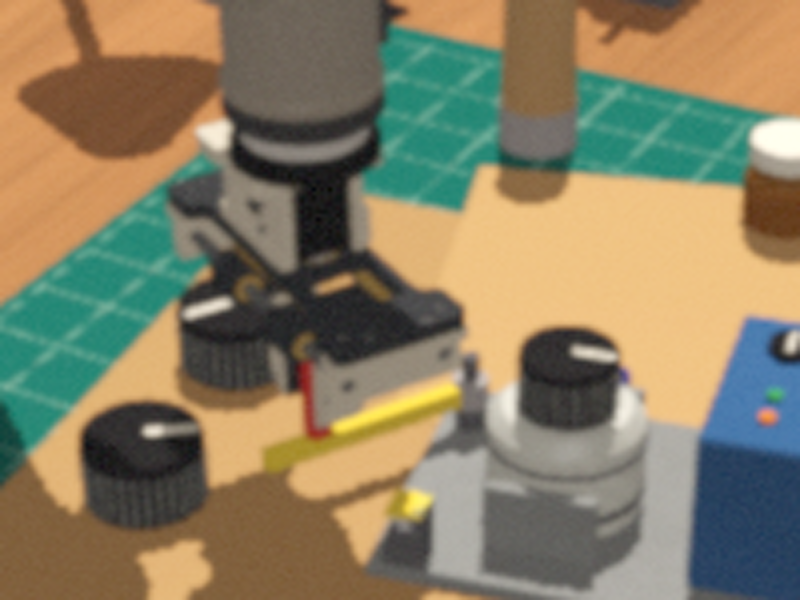

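The red pin is between the fingers, with the pinch still closing. Now work out the arc waypoints.

```bash
cat >> h.py <<'E'
def arc(degs,H=(570.2,53.4),z=78.5):
    o=get_obs(); R=Ro.from_euler('xyz',o['tcp_rot']); p=o['tool_pos']; H=np.array(H)
    v=p[:2]-H; a0=np.degrees(np.arctan2(v[1],v[0])); print('bar',a0,'latch',a0+78.1,'r',np.hypot(*v),'F',o['contact_force'].round(1),o['moment'].round(2),o['grip_width'],o['time'])
    for d in degs:
        a=np.radians(a0+d); q=H+95*np.array([np.cos(a),np.sin(a)])
        T=Ro.from_euler('z',d,degrees=True)*R
        print(d,(R.inv().apply([*(q-p[:2]),z-p[2]])/400).round(4),(np.degrees((R.inv()*T).as_rotvec())/30).round(3))
E
python3 -c "
from h import *
arc([3,7,11,15,19,22])"
```

```text
bar -120.35564907005636 latch -42.255649070056364 r 94.7749623914509 F [-0.5  0.6  1.6] [-0.01 -0.03  0.  ] 25.71672203543849 2.65
3 [-0.0002  0.0124  0.0012] [ 0.  -0.  -0.1]
7 [0.0012 0.0289 0.0012] [ 0.    -0.    -0.233]
11 [0.0039 0.0453 0.0012] [ 0.    -0.    -0.367]
15 [0.0076 0.0615 0.0012] [ 0.  -0.  -0.5]
19 [0.0125 0.0773 0.0012] [ 0.001 -0.    -0.633]
22 [0.0169 0.0889 0.0012] [ 0.001 -0.    -0.733]
```

{"name": "carry_out", "arguments": {"moves": [0,0,0,0,0,0,0,0,0,0,0,0,0,0,0,0.0124,0.001,0,0,-0.1,0,0.001,0.029,0.001,0,0,-0.233,0,0.004,0.0453,0.001,0,0,-0.367,0,0.0076,0.0615,0.001,0,0,-0.5,0,0.0125,0.0773,0.001,0,0,-0.633,0,0.017,0.089,0.001,0,0,-0.733,0]}}

```text
time: 3.45
tool_pos: [557.2, -40.3, 79.5]
tcp_rot: [3.14, -0.001, 1.426]
contact_force: [-0.1, 1.9, 5.4]
grip_width: 15.4
```

```bash
python3 -c "
from h import *
arc([3,6,10,14,17,19,20,21,22])
cv2.imwrite('pics/s3.png',cv2.resize(capture('scene')[130:290,220:420,::-1],(800,600),interpolation=2))
"
```

```text
bar -97.91829406341884 latch -19.818294063418847 r 94.64448098201353 F [-0.1  1.9  5.4] [0.3  0.05 0.11] 15.38697570272443 3.45
3 [-0.0005  0.0124  0.0024] [ 0.   0.  -0.1]
6 [0.0006 0.0248 0.0024] [ 0.   0.  -0.2]
10 [0.003  0.0412 0.0025] [ 0.     0.    -0.333]
14 [0.0065 0.0574 0.0025] [ 0.001  0.001 -0.467]
17 [0.0099 0.0694 0.0025] [ 0.001  0.001 -0.567]
19 [0.0125 0.0772 0.0025] [ 0.001  0.001 -0.633]
20 [0.014  0.0811 0.0025] [ 0.001  0.001 -0.667]
21 [0.0154 0.085  0.0025] [ 0.001  0.001 -0.7  ]
22 [0.017  0.0889 0.0025] [ 0.001  0.001 -0.733]
```

View pics/s3.png

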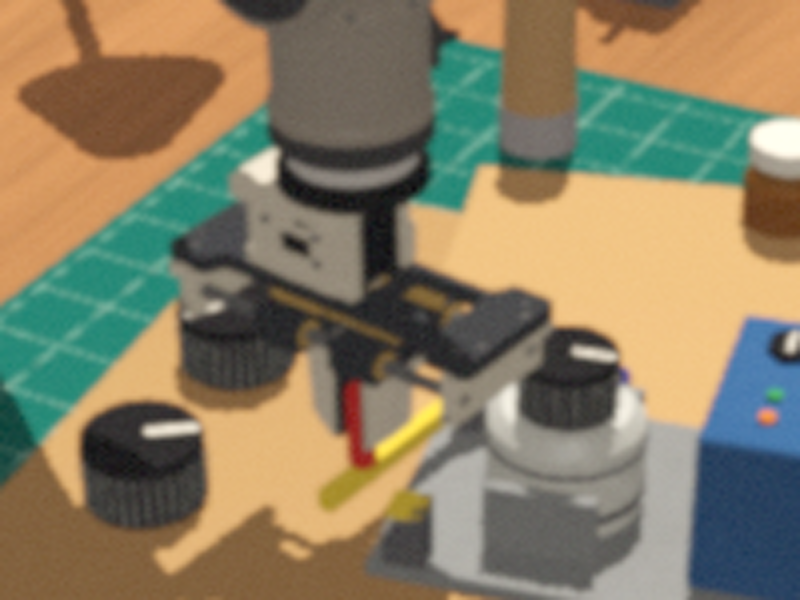

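The latch is following, with the pin still between the pads and the bar tip nearing the catch. The gripper body at z≥126 clears the 113 mm cap. Continuing to the stop.

{"name": "carry_out", "arguments": {"moves": [-0.0005,0.0124,0,0,0,-0.1,0,0.0006,0.0248,0,0,0,-0.2,0,0.003,0.041,0,0,0,-0.333,0,0.0065,0.0574,0,0,0,-0.467,0,0.01,0.0694,0,0,0,-0.567,0,0.0125,0.077,0,0,0,-0.633,0,0.014,0.081,0,0,0,-0.667,0,0.0145,0.083,0,0,0,-0.68,0]}}

```text
time: 4.3
tool_pos: [589.6, -39.2, 79.5]
tcp_rot: [-3.14, -0.002, 1.784]
contact_force: [-9.8, -1.0, 6.6]
grip_width: 15.6
```

```bash
python3 -c "
from h import *
arc([1,2])
cv2.imwrite('pics/s4.png',cv2.resize(capture('scene')[130:290,220:420,::-1],(800,600),interpolation=2))
"
```

```text
bar -78.17595058159117 latch -0.0759505815911723 r 94.5878542347205 F [-9.8 -1.   6.6] [-0.02  1.26 -0.11] 15.639884822067005 4.3
1 [-0.001   0.0041  0.0024] [ 0.    -0.    -0.033]
2 [-0.0009  0.0083  0.0024] [ 0.    -0.    -0.067]
```

View pics/s4.png

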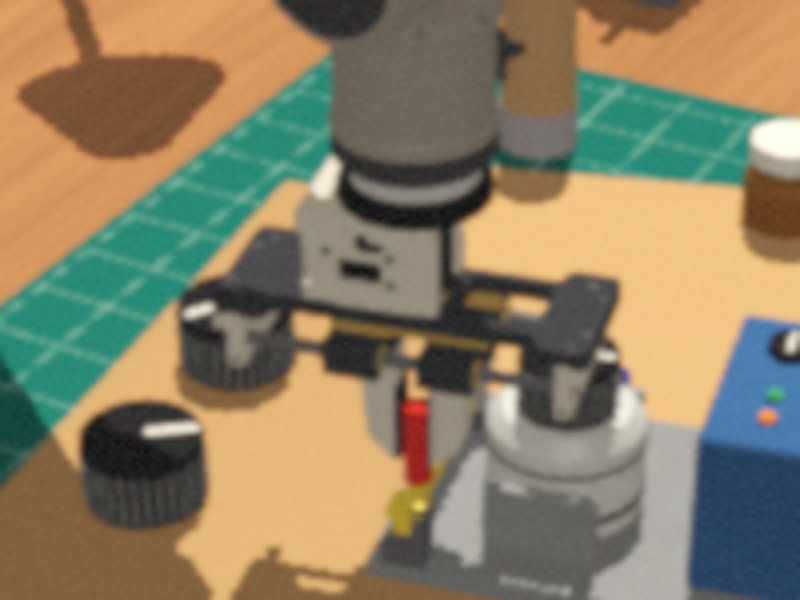

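The bar tip is in the catch at (405,510). The knob is at the predicted shut position, and a 10 N reaction shows it is on the stop. One small further press to be sure.

{"name": "carry_out", "arguments": {"moves": [-0.0005,0.003,0,0,0,-0.02,0,-0.0005,0.005,0,0,0,-0.033,0,-0.0005,0.006,0,0,0,-0.033,0,-0.0005,0.006,0,0,0,-0.033,0,-0.0005,0.002,0,0,0,-0.02,0,0,0,0,0,0,0,0.15,0,0,0,0,0,0,0.35,0,0,0,0,0,0,0.4]}}

```text
time: 5.15
tool_pos: [590.0, -39.3, 79.5]
tcp_rot: [-3.14, -0.001, 1.784]
contact_force: [-0.2, -0.3, 0.2]
grip_width: 27.1
```

```bash
python3 -c "
from h import *
arc([0])
plan(646,18,170,101.9)
"
```

```text
bar -77.96402404266614 latch 0.13597595733385504 r 94.80816641687532 F [-0.2 -0.3  0.2] [ 0.04 -0.09 -0.01] 27.076261242677095 5.15
0 [-0.0005  0.      0.0025] [-0.  0.  0.]
t 5.15 p [590.  -39.3  79.5] rpy [-1.799e+02 -1.000e-01  1.022e+02] F [-0.2 -0.3  0.2] M [ 0.04 -0.09 -0.01] w 27.1
  -> [ 0.1107  0.167  -0.2263] [-0.0021 -0.0026  0.0106]
```

{"name": "carry_out", "arguments": {"moves": [0,0,0,0,0,0,0.4,0,0,-0.03,0,0,0,0.4,0,0,-0.08,0,0,0,0.4,0,0,-0.14,0,0,0,0.4,0,0,-0.2,0,0,0,0.4,0,0,-0.25,0,0,0,1,-0.06,-0.05,-0.28,0,0,0,1,-0.1,-0.1,-0.3,0,0,0,1]}}

```text
time: 5.95
tool_pos: [560.0, -87.8, 201.6]
tcp_rot: [3.14, 0.001, 1.785]
contact_force: [-0.7, -0.7, -0.3]
grip_width: 56.3
```

```bash
python3 -c "
from h import *
plan(646,18,150,101.9)
for n in('top','scene'): cv2.imwrite(f'pics/{n}5.png',capture(n)[:,:,::-1])
t=cv2.imread('pics/top5.png')[150:300,250:400];s=cv2.imread('pics/scene5.png')[170:320,270:420]
a=cv2.resize(t,(400,400),interpolation=2);b=cv2.resize(s,(400,400),interpolation=2)
cv2.imwrite('pics/c5.png',np.hstack([a,b]))
"
```

```text
t 5.95 p [560.  -87.8 201.6] rpy [179.9   0.  102.3] F [-0.7 -0.7 -0.3] M [-0.01 -0.13  0.04] w 56.3
  -> [0.2127 0.2662 0.1294] [0.0031 0.001  0.0129]
```

View pics/c5.png

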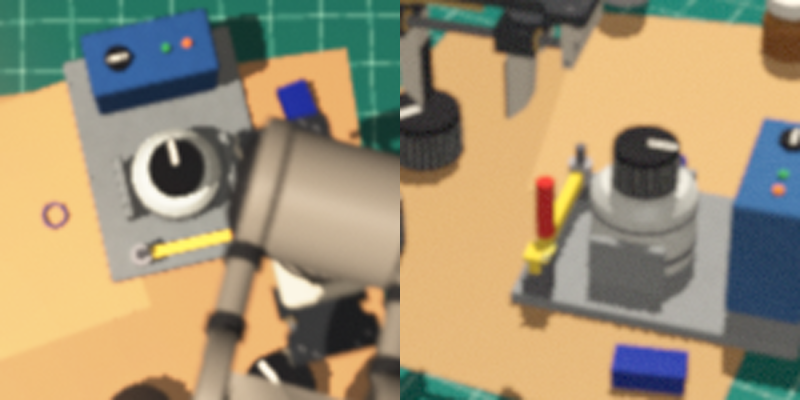

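The latch is shut: in the scene crop the bar lies in the yellow catch at (538,255), and in the top crop it is parallel to the plate edge. The cap still sits on the pot. Moving above the cap.

{"name": "carry_out", "arguments": {"moves": [0.02,0.025,0,0,0,0,1,0.06,0.08,0.01,0,0,0,1,0.11,0.14,0.03,0,0,0,1,0.16,0.2,0.06,0,0,0,1,0.19,0.24,0.09,0,0,0,1,0.207,0.26,0.115,0.002,0,0.01,1,0.2127,0.266,0.127,0.003,0.001,0.013,1,0.2127,0.266,0.129,0.003,0.001,0.013,1]}}

```text
time: 6.85
tool_pos: [644.9, 16.9, 149.3]
tcp_rot: [-3.139, -0.0, 1.776]
contact_force: [-1.1, -0.1, -0.3]
grip_width: 91.8
```

```bash
python3 -c "
from h import *
plan(646,18,99.5,101.9)
cv2.imwrite('pics/s6.png',cv2.resize(capture('scene')[140:290,270:470,::-1],(800,600),interpolation=2))
o=get_obs();R=Ro.from_euler('xyz',o['tcp_rot']);p=o['tool_pos'];print(o['joint_positions'].round(2))
for q in([0,46,17],[0,-46,17]):
  u=np.array(proj('scene',p+R.apply(q)));print((u-[270,140])*4)
"
```

```text
t 6.85 p [644.9  16.9 149.3] rpy [-179.9   -0.   101.7] F [-1.1 -0.1 -0.3] M [-0.03 -0.1  -0.  ] w 91.8
  -> [0.0022 0.0035 0.1245] [-0.0042 -0.0003 -0.0053]
[-0.09  0.64  1.29 -0.    1.21 -0.3 ]
[453.61098401 314.52978891]
[276.3799073 284.3601902]
```

View pics/s6.png

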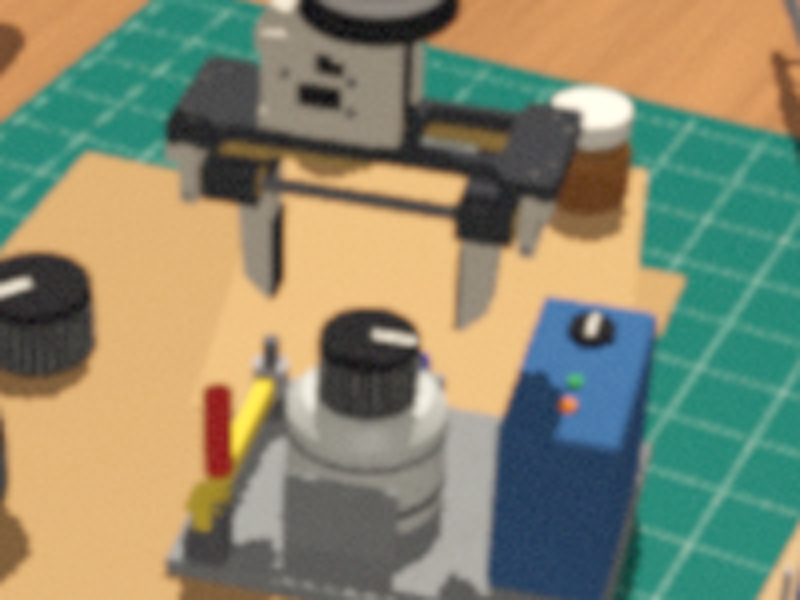

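The open fingers (tips at about (268,290) and (468,325)) straddle the cap centrally and clear the housing. Descending.

{"name": "carry_out", "arguments": {"moves": [0.001,0.002,0.015,0,0,0,1,0.002,0.003,0.045,-0.004,0,0,1,0.002,0.003,0.08,-0.004,0,-0.005,1,0.002,0.003,0.105,-0.004,0,-0.005,1,0.002,0.003,0.12,-0.004,0,-0.005,1,0.002,0.003,0.1245,-0.004,0,-0.005,1,0.002,0.003,0.1245,-0.004,0,-0.005,0.5,0.002,0.003,0.1245,-0.004,0,-0.005,0.2]}}

```text
time: 7.7
tool_pos: [646.2, 17.2, 100.6]
tcp_rot: [3.14, 0.0, 1.778]
contact_force: [0.5, 0.7, 0.1]
grip_width: 80.5
```

{"name": "carry_out", "arguments": {"moves": [0,0,0,0,0,0,0.2,0,0,0,0,0,0,0.2,0,0,0,0,0,0,0.2,0,0,0,0,0,0,0.2,0,0,0,0,0,0,0,0,0,0,0,0,0,0,0,0,0,0,0,0,0,0,0,0,0,0,0,0]}}

```text
time: 8.5
tool_pos: [646.3, 17.2, 100.8]
tcp_rot: [3.14, 0.001, 1.778]
contact_force: [-0.2, 0.2, 2.5]
grip_width: 51.7
```

```bash
python3 -c "
from h import *
plan(646,18,99.5,101.9)
cv2.imwrite('pics/s7.png',cv2.resize(capture('scene')[140:290,270:470,::-1],(800,600),interpolation=2))
"
```

```text
t 8.5 p [646.3  17.2 100.8] rpy [179.9   0.  101.9] F [-0.2  0.2  2.5] M [0.04 0.05 0.03] w 51.7
  -> [ 0.0021 -0.0004  0.0033] [ 0.0036  0.0011 -0.0015]
```

View pics/s7.png

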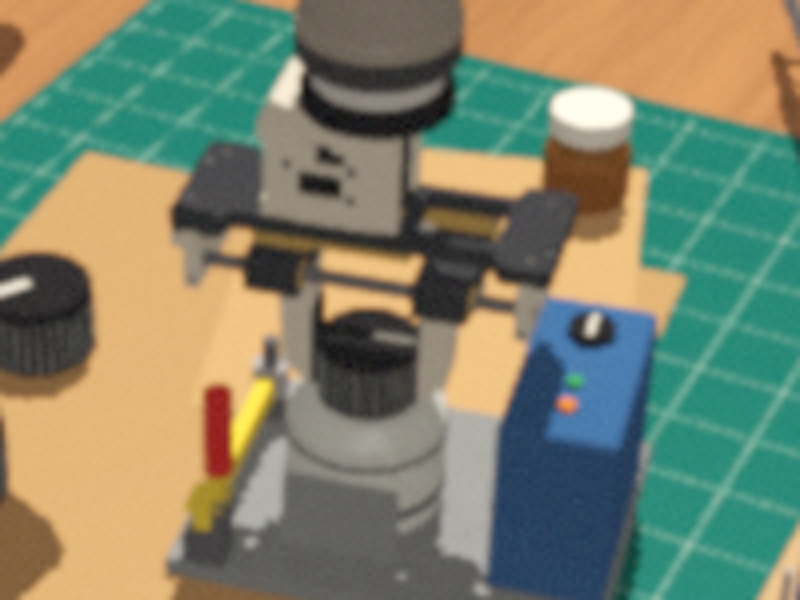

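Gripped at 51.7 mm; the white line, at (395,337), stays visible. Trying counter-clockwise from above first (tool −z) by 10°.

{"name": "carry_out", "arguments": {"moves": [0,0,0,0,0,-0.03,0,0,0,0,0,0,-0.08,0,0,0,0,0,0,-0.13,0,0,0,0,0,0,-0.18,0,0,0,0,0,0,-0.23,0,0,0,0,0,0,-0.28,0,0,0,0,0,0,-0.33,0,0,0,0,0,0,-0.33,0]}}

```text
time: 9.35
tool_pos: [646.7, 16.6, 100.8]
tcp_rot: [3.139, 0.002, 1.951]
contact_force: [2.3, -2.0, 0.3]
grip_width: 51.7
```

```bash
python3 -c "
from h import *
plan(646.3,17.2,100.8,101.9)
cv2.imwrite('pics/s8.png',cv2.resize(capture('scene')[200:260,320:400,::-1],(800,600),interpolation=2))
"
```

```text
t 9.35 p [646.7  16.6 100.8] rpy [1.799e+02 1.000e-01 1.118e+02] F [ 2.3 -2.   0.3] M [-0.28 -0.52 -1.11] w 51.7
  -> [ 0.0016 -0.0003 -0.0001] [0.0046 0.0027 0.3291]
```

View pics/s8.png

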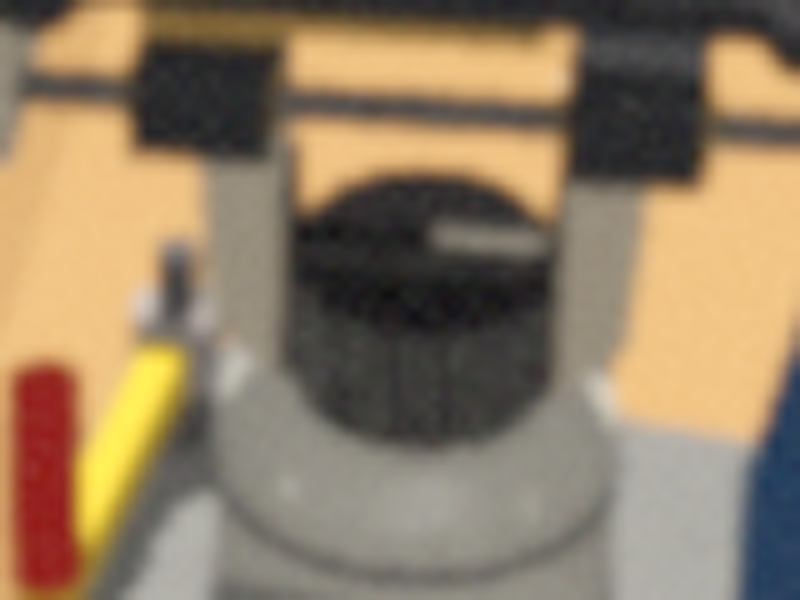

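Counter-clockwise builds −1.1 Nm, so it looks blocked. Now clockwise, back past the start.

{"name": "carry_out", "arguments": {"moves": [0,0,0,0,0,0.05,0,0,0,0,0,0,0.14,0,0,0,0,0,0,0.24,0,0,0,0,0,0,0.34,0,0,0,0,0,0,0.44,0,0,0,0,0,0,0.54,0,0,0,0,0,0,0.64,0,0,0,0,0,0,0.66,0]}}

```text
time: 10.2
tool_pos: [646.5, 17.1, 100.8]
tcp_rot: [3.139, 0.001, 1.605]
contact_force: [0.1, 1.0, 1.3]
grip_width: 51.9
```

```bash
python3 -c "
from h import *
plan(646.3,17.2,100.8,101.9)
cv2.imwrite('pics/s9.png',cv2.resize(capture('scene')[200:260,320:400,::-1],(800,600),interpolation=2))
"
```

```text
t 10.2 p [646.5  17.1 100.8] rpy [179.9   0.   91.9] F [0.1 1.  1.3] M [ 0.06 -0.18  0.01] w 51.9
  -> [ 0.0002 -0.0005 -0.    ] [ 0.0042  0.002  -0.3319]
```

View pics/s9.png

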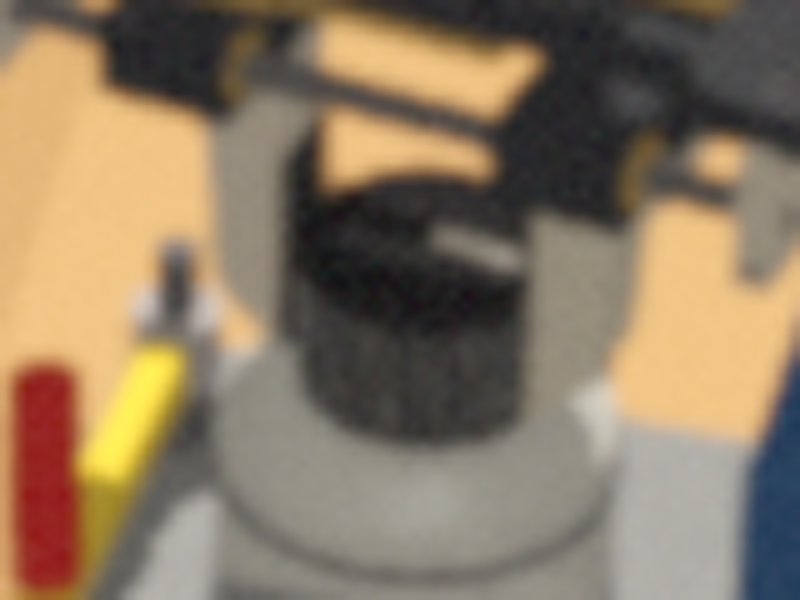

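The moment is about 0 and the white line has moved clockwise, so clockwise loosens it (a left-hand thread). Continuing about 70° more.

{"name": "carry_out", "arguments": {"moves": [0,0,0,0,0,0.06,0,0,0,0,0,0,0.18,0,0,0,0,0,0,0.32,0,0,0,0,0,0,0.46,0,0,0,0,0,0,0.6,0,0,0,0,0,0,0.72,0,0,0,0,0,0,0.82,0,0,0,0,0,0,0.85,0]}}

```text
time: 11.05
tool_pos: [646.4, 17.1, 100.8]
tcp_rot: [3.139, 0.0, 1.161]
contact_force: [1.4, -0.1, 1.3]
grip_width: 51.5
```

```bash
python3 -c "
from h import *
plan(646.3,17.2,100.8,22)"
```

```text
t 11.05 p [646.4  17.1 100.8] rpy [179.9   0.   66.5] F [ 1.4 -0.1  1.3] M [-0.08 -0.2   0.07] w 51.5
  -> [ 0.0001 -0.0004 -0.0001] [ 0.0044 -0.0016  1.4831]
```

{"name": "carry_out", "arguments": {"moves": [0,0,0,0,0,0.06,0,0,0,0,0,0,0.18,0,0,0,0,0,0,0.3,0,0,0,0,0,0,0.42,0,0,0,0,0,0,0.54,0,0,0,0,0,0,0.64,0,0,0,0,0,0,0.72,0,0,0,0,0,0,0.74,0]}}

```text
time: 11.85
tool_pos: [646.4, 17.0, 100.8]
tcp_rot: [3.139, -0.0, 0.774]
contact_force: [0.4, -1.5, 0.8]
grip_width: 51.7
```

{"name": "carry_out", "arguments": {"moves": [0,0,0,0,0,0.06,0,0,0,0,0,0,0.18,0,0,0,0,0,0,0.3,0,0,0,0,0,0,0.42,0,0,0,0,0,0,0.54,0,0,0,0,0,0,0.64,0,0,0,0,0,0,0.72,0,0,0,0,0,0,0.74,0]}}

```text
time: 12.65
tool_pos: [646.2, 16.8, 100.8]
tcp_rot: [3.139, -0.001, 0.387]
contact_force: [-0.4, -1.2, 0.7]
grip_width: 51.8
```

```bash
python3 -c "
from h import *
plan(646.3,17.2,180.8,22)
cv2.imwrite('pics/s10.png',cv2.resize(capture('scene')[200:260,320:400,::-1],(800,600),interpolation=2))
print(get_obs()['joint_positions'].round(2))"
```

```text
t 12.65 p [646.2  16.8 100.8] rpy [179.9  -0.   22.2] F [-0.4 -1.2  0.7] M [-0.28  0.15  0.08] w 51.8
  -> [ 0.0008 -0.0003 -0.2   ] [ 0.0041 -0.0015  0.0066]
[-0.09  0.69  1.34 -0.    1.11  1.09]
```

View pics/s10.png

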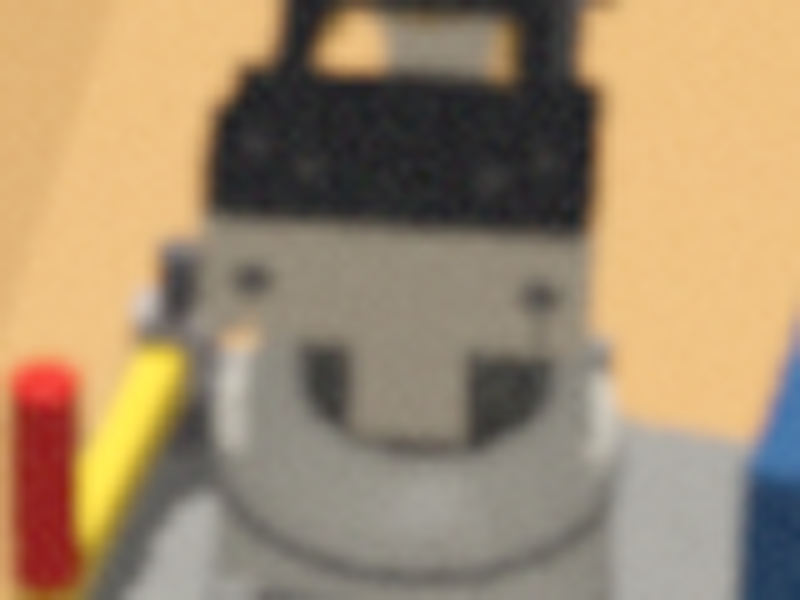

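The gripper turned 80° with no torque and its width is steady. The line is hidden behind the finger now. Trial lift of 8 mm.

{"name": "carry_out", "arguments": {"moves": [0,0,-0.002,0,0,0,0,0,0,-0.005,0,0,0,0,0,0,-0.008,0,0,0,0,0,0,-0.011,0,0,0,0,0,0,-0.014,0,0,0,0,0,0,-0.017,0,0,0,0,0,0,-0.02,0,0,0,0,0,0,-0.02,0,0,0,0]}}

```text
time: 13.5
tool_pos: [646.2, 16.9, 109.0]
tcp_rot: [3.139, -0.001, 0.387]
contact_force: [-0.2, 0.1, -0.6]
grip_width: 51.6
```

```bash
python3 -c "
from h import *
plan(646.3,17.2,180.8,22)
cv2.imwrite('pics/s11.png',cv2.resize(capture('scene')[200:260,320:400,::-1],(800,600),interpolation=2))"
```

```text
t 13.5 p [646.2  16.9 109. ] rpy [ 1.799e+02 -1.000e-01  2.220e+01] F [-0.2  0.1 -0.6] M [0.01 0.05 0.03] w 51.6
  -> [ 0.0008 -0.0003 -0.1796] [ 0.0041 -0.0017  0.0067]
```

View pics/s11.png

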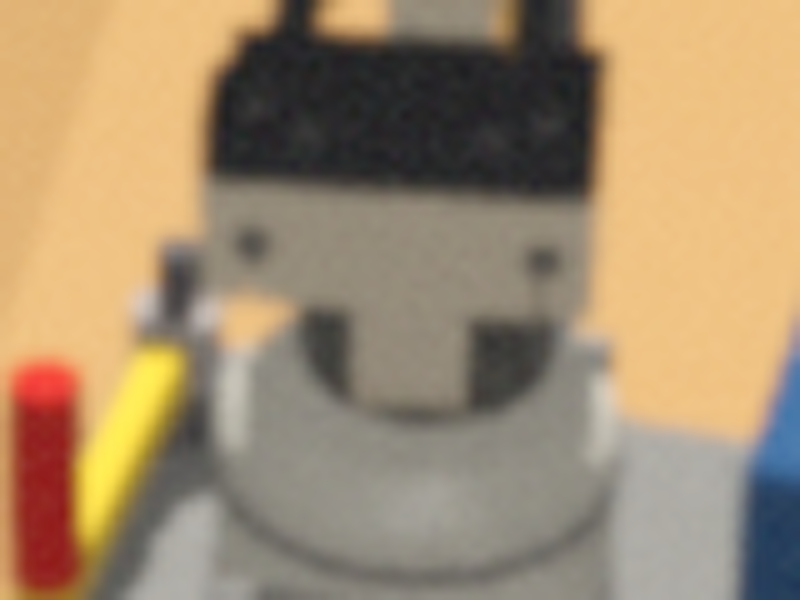

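The cap rises with the fingers with no force (its lower rim moved up from row 440 to 410). Lifting the rest to +80 mm.

{"name": "carry_out", "arguments": {"moves": [0,0,-0.01,0,0,0,0,0,0,-0.035,0,0,0,0,0,0,-0.07,0,0,0,0,0,0,-0.105,0,0,0,0,0,0,-0.14,0,0,0,0,0,0,-0.165,0,0,0,0,0,0,-0.177,0,0,0,0,0,0,-0.18,0,0,0,0]}}

```text
time: 14.35
tool_pos: [646.2, 17.0, 181.7]
tcp_rot: [3.139, -0.002, 0.388]
contact_force: [0.2, -0.2, -1.3]
grip_width: 52.1
```

{"name": "carry_out", "arguments": {"moves": [0,0,0,0,0,0,0,0,0,0,0,0,0,0,0,0,0,0,0,0,0,0,0,0,0,0,0,0,0,0,0,0,0,0,0,0,0,0,0,0,0,0,0,0,0,0,0,0,0,0,0,0,0,0,0,0]}}

```text
time: 15.15
tool_pos: [646.2, 17.0, 181.7]
tcp_rot: [3.139, -0.002, 0.388]
contact_force: [0.2, 0.6, -1.9]
grip_width: 51.4
```

```bash
python3 -c "
from h import *
plan(646.3,17.2,180.8,22)
cv2.imwrite('pics/s12.png',cv2.resize(capture('scene')[100:340,170:490,::-1],(800,600),interpolation=2))
cv2.imwrite('pics/t12.png',capture('top')[:,:,::-1])
print(get_obs()['dq'].round(3))"
```

```text
t 15.15 p [646.2  17.  181.7] rpy [ 1.798e+02 -1.000e-01  2.220e+01] F [ 0.2  0.6 -1.9] M [ 0.02  0.   -0.04] w 51.4
  -> [ 0.0003 -0.0005  0.0022] [ 0.0051 -0.0035  0.0068]
[-0.002  0.001 -0.001 -0.001  0.002  0.002]
```

View pics/s12.png

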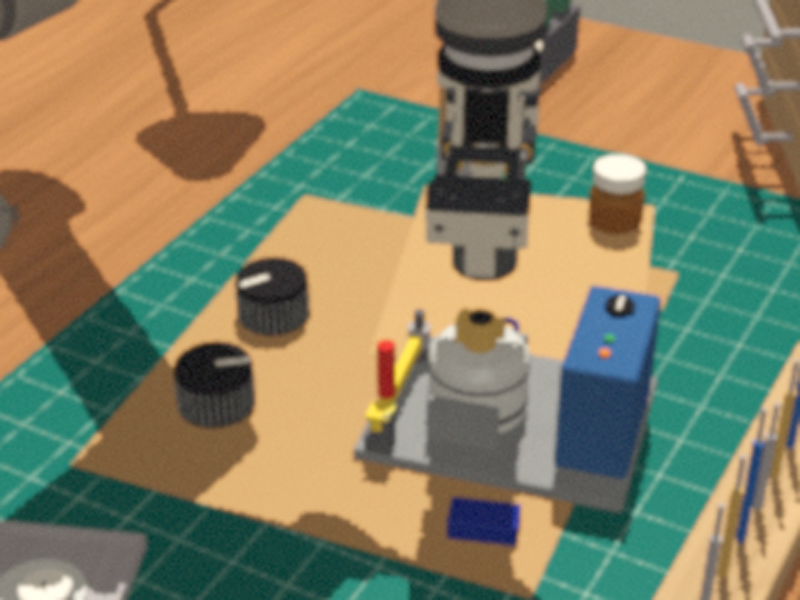

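View pics/t12.png

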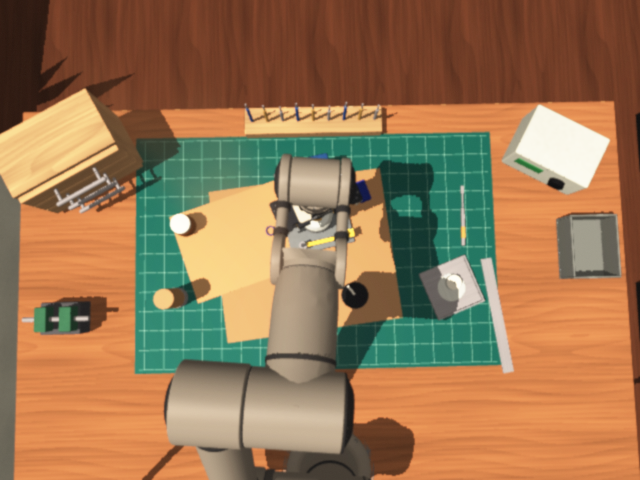

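The cap hangs level in the fingers at (485,258), 81 mm up, with the brass neck bare below it at (480,325). The latch bar is in its catch at (380,410), and the other things have not moved.

```bash
python3 -c "
from plant import *
print(close_job())"
```

```text
the job is handed in; nothing more can be done
None
```

The job is handed in: the latch is shut, and the cap is off and held about 81 mm above where it sat, at 15.2 s on the robot's clock.

- **Latch:** I pinched the red pin and swung it about 42° until it met the stop, with about 10 N of reaction. The pictures show the bar in its catch, both after I let go and at the end.
- **Thread:** Counter-clockwise was blocked at about 1.1 Nm. Clockwise turned freely, so the thread is left-handed. I turned the gripper 80° clockwise from its starting angle.
- **Lift:** An 8 mm trial lift met no resistance, so I raised the cap the rest of the way.
- **Last checks:** The arm was still and the gripper level to 0.2°. The grip was 51.4 mm wide, matching the 52 mm cap, and the brass neck was bare. The things visible in the pictures had not moved. In the last top view the arm hid one of the two black look-alike caps and part of the stand, and the scene view covered those.
- **Not seen directly:** A finger hid the cap's white line at the end of the turn. I judged the turn from the gripper angle, the near-zero torque and the free lift; the cap may have slipped a few degrees in the fingers while it was blocked.

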